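Put the free water-filter cartridge on line at an interlocked lever bank

ROBOT

A 6-joint arm with a two-finger parallel gripper is mounted at the origin on the work surface. World frame = base frame: x ahead of the robot, y to its left, z up, the work surface at z = 0. Lengths are in m, angles in rad, forces in N, time in s.
With the tool pointing down it reaches from about 0.3 to 1 m from the base axis. Payload 5.1 kg.
Tool frame: the origin (TCP) lies on the centre line of the jaws, within the pads' length; the fingertips stand 22 mm ahead of it and the grasp point (between the pads) lies 3 mm ahead of it (bot.tip_extent is the distance from the TCP to the fingertips, in m); z points along the fingers, y is the line along which they close (so a half turn about z gives the same grasp; the last joint's range is limited). The gripper opens to 95 mm and grips with 3 to 60 N. Pads are 20 mm wide; open, the fingers measure 119 mm over their backs; the gripper's body (75 mm by 180 mm) begins 59 mm behind the grasp point.
Start: joints at [-1.396, 0.124, 1.65, -0, 1.367, -0.083], TCP at [0.166, -0.629, 0.237] pointing down, gripper open.
Joint ranges: [-2.61, 2.61], [-1.02, 2.33], [0.03, 2.71], [-1.35, 4.49], [0.32, 2.68], [-2.91, 2.91]. Speed limits (rad/s): [2.57, 2.57, 3.14, 3.14, 3.14, 3.14].

INTERFACE

Orientations are given as a unit quaternion [x, y, z, w].
In Python, from station import status, optics, workorder, bot gives the robot as it stands. The module is installed in compiled form; this text tells all that it offers.
- The arm moves only by the shell command python3 -m handwheel 'ROWS' [FORCE]. ROWS is JSON, a list of rows, each a list of 3 entries, a list of its own where there are three numbers: the turn, a rotation vector about the tool's x, y, z in degrees, then the shift along the tool's x, y, z in m, then the opening, from 0 (shut) to 1 (fully open). A call has 1 to 12 rows; each row is the pose to reach, as a shift and turn from the pose commanded when the call began, along the tool's axes at that moment; what a row does not reach only later rows make up. A row lasts 1/8 s, in which the tool goes at most 62.5 mm and 10.7 degrees, less where a joint would pass 70% of its speed; a pose out of reach is approached as far as the arm can. A call with a gripper value outside its range is refused whole. The fingers move at their own pace and stop on an object; FORCE is the grip in N (left out, the last holds). Time passes only in rows, so rows that repeat a pose let the fingers close. It gives the time, the measured TCP pose, the force, the opening and the grip force at its end, in the units of the state.
- status.read_state(): the state, without advancing time (a new reading comes with each control period).
- optics.snapshot(name): name is "side" or "top" or "wrist"; returns a dict with "frame" (420x560x3 uint8, blue, green, red), "z_map" (420x560 float32, m along the optical axis (not along the pixel's ray), 0 where there is no reading), "K" (3x3 intrinsics, pixels), "k1" (the pictures are not rectified: a ray, as slopes to the right and down, at radius r is drawn at 1 + k1 r^2 times it, then the intrinsics apply), "rvec" (rotation vector, rad) and "tvec" (3), from world to camera coordinates, as OpenCV has them; the wrist camera has in their place "mount" (4x4, takes a point from camera to tool coordinates, whose origin is the TCP and whose axes are the flange's). Camera axes: x right, y down, z forward; pixel columns grow to the right and rows downward; lengths in m; the calibration is good to about 2 mm. A picture is of the moment at which its call begins: read the wrist's pose just before it.
- workorder.close_job(): hands the job in; it is judged then, once.
The state is a dict: "time_s": time; "qpos": joint angles; "joint_velocities": joint speeds; "joint_efforts": joint torques, N m; "tool_pos": TCP position; "eef_rot": TCP orientation; "contact_force": force on the tool from outside, world axes, zero at the start; "wrist_torque": the same for the moment, N m; "finger_gap": finger opening in m; "finger_force": force on a finger pad.
Only numpy, scipy, OpenCV 4.12 (cv2) and the standard library are available. Lean on these libraries where they do the work, as an engineer would, in place of code of your own. Each camera call takes 0.05 s, during which the arm holds its last target. There are 200 camera calls.

TASK

Put the sink-side water filter back in service: throw the red interlock lever fully back, away from the robot, and then throw fully back the blue lever that has no yellow lockout clip, which is blocked until the red one is home. Leave both thrown, do not push on the blue lever with the yellow clip, and do not disturb the salt shaker standing on the board.

Things in the scene. Friction and masses are not known exactly. Their poses are not given: they have to be found in the camera images.
- red_grip (a point): Centre of the red grip (24 mm diameter, 45 mm long, along its 12 mm steel stem) of the middle lever. It starts leaning to the robot, centre up to 58 mm before the pivot line; fully back is 58 mm behind it (0.8 rad, firm stops), 138 to 150 mm above the pivot line all the way. Stays where left; about 2 N moves it. The last quarter of its throw slides the steel comb's teeth clear of the blue stems.
- blue_grip (a point): Centre of the blue grip of the free lever (no yellow clip), 75 mm left or right of the red lever. Same sizes, pivot line, throw, stops and force as the red lever; it too starts leaning to the robot. A tooth of the flat steel comb on the deck, behind its stem, blocks it after about 10 mm until the red lever is fully back.
- locked: Blue lever with yellow lockout clip on its stem, 75 mm to the red lever's other side, fixed leaning to the robot (grip at x -58, z +138 mm). Origin on the three levers' common pivot line at its stem's foot, 60 mm above the counter; x level, the way levers are thrown (away from the robot), y along the pivot line, z up. White housing: deck at z +45, x -75 to +85; cartridges behind, tops at z +68.
- shaker: Closed, empty glass salt shaker with a steel cap, 42 mm in diameter, 84 mm tall, standing loose on the wooden board (38 mm above the counter) to the right of the white housing. Origin at the centre of its underside, z up.
Mind the look-alikes: they are no part of the job. Several things have the shape of the shaker; the one meant has the colours described above.

How it is judged:
By the outcome, as a careful person would: the job done as asked, in the order asked, and still so for the second after the job is handed in, with the robot touching nothing.
It also fails if it takes over 42 s, if anything falls off the work surface, if the arm or the gripper's body presses on something with over 40 N, if the wrist force passes 120 N, or if a joint passes its speed limit or range.

## Working session

There is one attempt and no reset: what is moved stays moved. The work goes in short steps, Python scripts to look and compute and a shell command to move; the robot and the scene stay as the last step left them, time stands still between calls to the robot, and variables do not carry over. Pictures are saved under pics/ and viewed, at most 10 in all, crops included, and the job is handed in when it is done.

```bash
mkdir -p pics; cat > h.py <<'E'
import numpy as np, cv2
from station import status, optics, workorder, bot
from scipy.spatial.transform import Rotation as R
def cam(s):
    if 'mount' in s:
        st=status.read_state(); T=np.eye(4); T[:3,:3]=R.from_quat(st['eef_rot']).as_matrix(); T[:3,3]=st['tool_pos']
        return T@np.array(s['mount'])
    r=cv2.Rodrigues(np.array(s['rvec'],float))[0]; T=np.eye(4); T[:3,:3]=r.T; T[:3,3]=-r.T@np.array(s['tvec'],float).ravel(); return T
def slopes(s,uv):
    K=np.array(s['K'],float); d=(np.array(uv,float)-K[:2,2])/[K[0,0],K[1,1]]; x=d.copy()
    for _ in range(20): x=d/(1+s['k1']*(x**2).sum(-1,keepdims=True))
    return x
def pts(s,uv,z=None):
    "world points from pixels via z_map (or given depth)"
    uv=np.atleast_2d(uv); z=s['z_map'][uv[:,1].astype(int),uv[:,0].astype(int)] if z is None else z
    x=slopes(s,uv); p=np.c_[x,np.ones(len(x))]*np.reshape(z,(-1,1)); T=cam(s); return p@T[:3,:3].T+T[:3,3]
E
python3 - <<'E'
from h import *
import pickle
a={}
for n in('side','top'):
    s=optics.snapshot(n);a[n]=s;cv2.imwrite(f'pics/{n}0.png',s['frame'])
    print(n,cam(s)[:3].round(3).tolist(),s['k1'])
pickle.dump(a,open('a.pkl','wb'))
s=status.read_state();print(s['tool_pos'],s['eef_rot'],s['contact_force'],s['finger_gap'])
E
```

```text
side [[-0.984, -0.11, 0.142, 0.565], [-0.179, 0.657, -0.733, 0.49], [-0.013, -0.746, -0.666, 0.617]] 0.023235500091486987
top [[0.009, -0.996, 0.092, 0.59], [-1.0, -0.008, 0.013, -0.031], [-0.012, -0.092, -0.996, 0.805]] -0.008805677267868526
[ 0.16557521 -0.62800032  0.23551179] [ 9.91708995e-01  1.28500492e-01 -3.70536018e-05 -9.43901511e-04] [-0.98306539 -0.57036359 -1.1371638 ] 0.0949363227662124
```

View pics/side0.png

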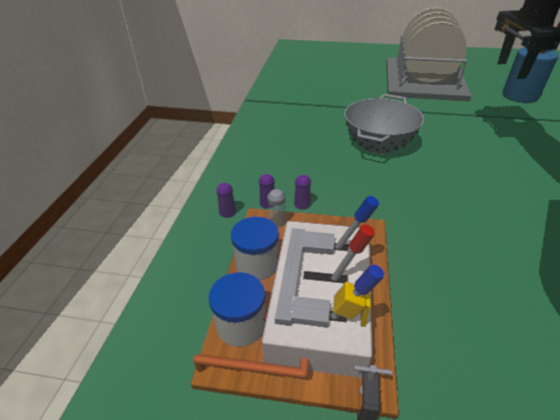

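View pics/top0.png

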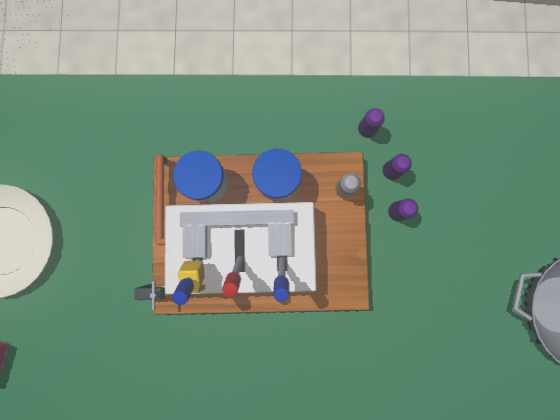

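The side view shows blue at (367,210), red at (361,240), and blue with the yellow clip at (369,280) / (350,300). The top view shows the clipped blue at (183,290) with yellow at (192,275), red at (232,284), and the free blue at (281,288). The steel-capped shaker is at (350,183) on the board. The purple look-alikes at (373,120), (400,165) and (405,210) are off the board. The free lever is the right one, at top (281,288), because it has no yellow on its stem.

```bash
python3 - <<'E'
from h import *
import pickle
a=pickle.load(open('a.pkl','rb'))
def m(s,hlo,hhi,box):
    h=cv2.cvtColor(s['frame'],cv2.COLOR_BGR2HSV); k=cv2.inRange(h,(hlo,120,50),(hhi,255,255))
    x0,y0,x1,y1=box; z=np.zeros_like(k); z[y0:y1,x0:x1]=k[y0:y1,x0:x1]; 
    z=cv2.erode(z,np.ones((3,3))); v,u=np.nonzero(z); return np.c_[u,v]
R_=(0,8);B=(110,130);Y=(20,32)
for n,l in dict(top=[('red',R_,(215,265,250,305)),('free',B,(265,270,300,310)),('lock',B,(168,275,198,310)),('yel',Y,(170,255,210,295))],
  side=[('red',R_,(345,220,380,260)),('free',B,(350,190,382,225)),('lock',B,(352,262,388,298)),('yel',Y,(330,280,375,325))]).items():
    s=a[n]
    for nm,c,b in l:
        uv=m(s,*c,b); p=pts(s,uv); print(n,nm,len(uv),uv.mean(0).round(1),'mean',np.median(p,0).round(3),'lo',np.percentile(p,3,0).round(3),'hi',np.percentile(p,97,0).round(3))
s=a['top']
print('deck corners, shaker cap, comb', pts(s,[[168,208],[311,206],[313,289],[168,292],[350,183],[285,217],[185,219]]).round(3).tolist())
print('tap',pts(s,[[150,293]]).round(3))
c=s['frame'][190:310,150:310]; cv2.imwrite('pics/crop.png',cv2.resize(c,None,fx=5,fy=5,interpolation=cv2.INTER_CUBIC)[:600,:800])
E
```

```text
top red 146 [229.3 287.5] mean [0.523 0.058 0.224] lo [0.514 0.049 0.208] hi [0.538 0.065 0.227]
top free 153 [279.7 291.3] mean [ 0.518 -0.015  0.22 ] lo [ 0.508 -0.026  0.2  ] hi [ 0.533 -0.01   0.223]
top lock 154 [179.9 294. ] mean [0.512 0.132 0.219] lo [0.501 0.124 0.198] hi [0.529 0.139 0.224]
top yel 295 [190.7 272.1] mean [0.543 0.129 0.168] lo [0.515 0.118 0.146] hi [0.556 0.144 0.174]
side red 308 [361.6 238.1] mean [0.528 0.064 0.212] lo [0.516 0.053 0.188] hi [0.54  0.068 0.224]
side free 232 [366.1 208.6] mean [ 0.523 -0.01   0.206] lo [ 0.51  -0.018  0.185] hi [ 0.535 -0.007  0.221]
side lock 353 [368.8 278.5] mean [0.516 0.138 0.21 ] lo [0.503 0.127 0.186] hi [0.529 0.142 0.22 ]
side yel 799 [351.2 303. ] mean [0.536 0.143 0.156] lo [0.511 0.124 0.126] hi [0.555 0.148 0.171]
deck corners, shaker cap, comb [[0.65, 0.189, 0.107], [0.656, -0.068, 0.106], [0.509, -0.072, 0.105], [0.501, 0.184, 0.107], [0.696, -0.136, 0.12], [0.635, -0.022, 0.122], [0.63, 0.154, 0.122]]
tap [[0.497 0.223 0.086]]
```

View pics/crop.png

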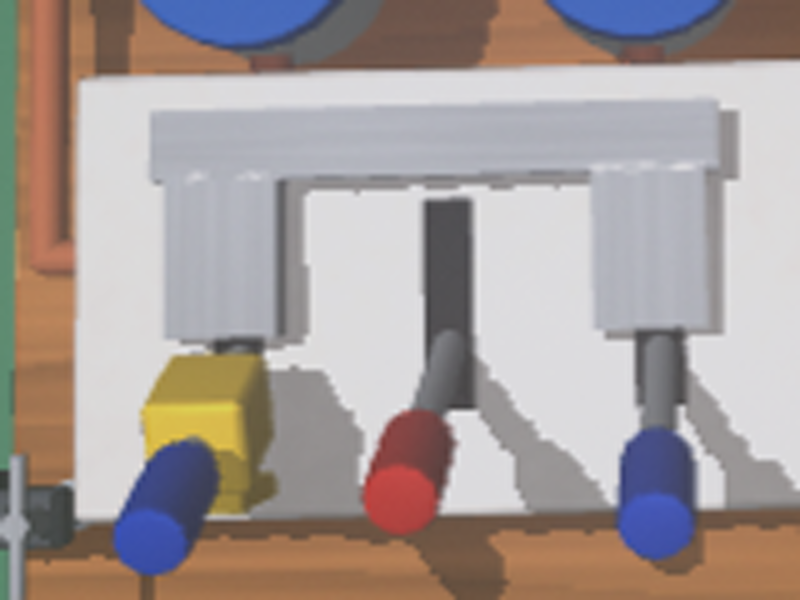

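The crop confirms it: the yellow clip is on the left lever at crop (205,420), and the right blue lever at (657,490) is clean. Next I lift, close the fingers and travel to the space in front of the red lever.

```bash
python3 -m handwheel '[[[0,0,0],[0,0,-0.06],0],[[0,0,0],[0,0,-0.1],0],[[0,0,6],[0.22,-0.3,-0.1],0],[[0,0,6],[0.22,-0.3,-0.1],0],[[0,0,6],[0.22,-0.3,-0.1],0],[[0,0,6],[0.22,-0.3,-0.1],0],[[0,0,6],[0.22,-0.3,-0.1],0],[[0,0,6],[0.22,-0.3,-0.1],0],[[0,0,12.8],[0.44,-0.595,-0.1],0],[[0,0,12.8],[0.44,-0.595,-0.1],0],[[0,0,12.8],[0.44,-0.595,-0.1],0],[[0,0,12.8],[0.44,-0.595,-0.1],0]]'
```

```text
time_s: 1.6
tool_pos: [0.3955, -0.0484, 0.3365]
eef_rot: [1.0, 0.017, 0.0, 0.0]
contact_force: [1.2, -0.0, -0.0]
finger_gap: 0.0006
finger_force: 0.0
```

```bash
python3 -m handwheel '[[[0,0,0],[0.048,-0.107,0],0],[[0,0,0],[0.048,-0.107,0],0],[[0,0,0],[0.048,-0.107,0.06],0],[[0,0,0],[0.048,-0.107,0.13],0],[[0,0,0],[0.048,-0.107,0.13],0],[[0,0,0],[0.048,-0.107,0.13],0],[[0,0,0],[0.048,-0.107,0.13],0]]'; python3 - <<'E'
from h import *
s=optics.snapshot('wrist');cv2.imwrite('pics/w1.png',s['frame'])
st=status.read_state();print(st['tool_pos'],st['contact_force'])
h=cv2.cvtColor(s['frame'],cv2.COLOR_BGR2HSV); k=cv2.erode(cv2.inRange(h,(0,130,60),(6,255,255)),np.ones((3,3)))
v,u=np.nonzero(k);p=pts(s,np.c_[u,v]);print(u.mean(),v.mean(),np.median(p,0),np.percentile(p,3,0),np.percentile(p,97,0))
E
```

```text
time_s: 2.48
tool_pos: [0.4416, 0.0579, 0.2103]
eef_rot: [1.0, 0.017, 0.003, -0.0]
contact_force: [1.6, 1.0, -0.4]
finger_gap: 0.0006
finger_force: 0.0
[0.44154624 0.05793763 0.21016524] [ 0.76500614  0.13474055 -0.83580484]
289.81128684399715 87.30014378145219 [0.523988   0.05768404 0.22266888] [0.51426042 0.04838493 0.20593459] [0.53882781 0.06618376 0.22545864]
```

View pics/w1.png

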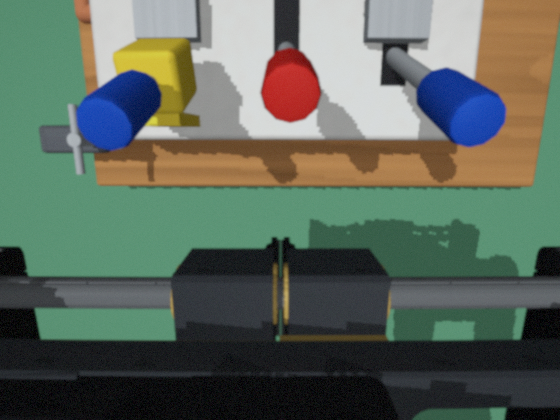

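The wrist view has the red grip at (290,87), straight ahead of the closed fingers at (281,300). The clipped blue is at (120,110) and the free blue at (460,105), both well clear. Now I push.

```bash
python3 -m handwheel '[[[0,0,0],[0.03,0,0],0],[[0,0,0],[0.055,0,0],0],[[0,0,0],[0.07,0,0],0],[[0,0,0],[0.085,0,0],0],[[0,0,0],[0.1,0,0],0],[[0,0,0],[0.115,0,0],0],[[0,0,0],[0.13,0,0],0],[[0,0,0],[0.14,0,0],0],[[0,0,0],[0.148,0,0],0],[[0,0,0],[0.152,0,0],0],[[0,0,0],[0.152,0,0],0]]'
```

```text
time_s: 3.9
tool_pos: [0.5916, 0.0634, 0.2063]
eef_rot: [1.0, 0.017, -0.0, -0.0]
contact_force: [-1.5, -0.7, -1.4]
finger_gap: 0.0007
finger_force: 0.7
```

```bash
python3 -m handwheel '[[[0,0,0],[0.003,0,0],0],[[0,0,0],[0.006,0,0],0],[[0,0,0],[0.006,0,0],0]]'; cat > m.py <<'E'
from h import *
import sys
s=optics.snapshot('top')
h=cv2.cvtColor(s['frame'],cv2.COLOR_BGR2HSV)
for nm,c,b in [('red',(0,8),(210,180,255,310)),('free',(110,130),(262,198,305,310)),('lock',(110,130),(168,275,198,310))]:
    k=cv2.inRange(h,(c[0],120,40),(c[1],255,255)); z=0*k; z[b[1]:b[3],b[0]:b[2]]=k[b[1]:b[3],b[0]:b[2]]
    v,u=np.nonzero(z)
    if len(u): p=pts(s,np.c_[u,v]);print(nm,len(u),np.median(p,0).round(3),np.percentile(p,[3,97],0).round(3).tolist())
cv2.imwrite('pics/'+sys.argv[1]+'.png',s['frame'])
a=optics.snapshot('side'); cv2.imwrite('pics/'+sys.argv[1]+'s.png',a['frame'])
h=cv2.cvtColor(a['frame'],cv2.COLOR_BGR2HSV);k=cv2.erode(cv2.inRange(h,(0,130,40),(6,255,255)),np.ones((2,2)));v,u=np.nonzero(k[:300]);p=pts(a,np.c_[u,v]);q=(abs(p[:,1]-.058)<.03)&(abs(p[:,0]-.58)<.09)&(p[:,2]>.17);p=p[q]
print('side red',len(p),len(p) and np.median(p,0).round(3),len(p) and np.percentile(p,[3,97],0).round(3))
k=cv2.erode(cv2.inRange(h,(112,130,40),(130,255,255)),np.ones((2,2)));v,u=np.nonzero(k[:300]);p=pts(a,np.c_[u,v]);q=(abs(p[:,1]+.016)<.03)&(abs(p[:,0]-.58)<.09)&(p[:,2]>.17);p=p[q]
print('side free',len(p),len(p) and np.median(p,0).round(3),len(p) and np.percentile(p,[3,97],0).round(3))
E
python3 m.py a1
```

```text
time_s: 4.28
tool_pos: [0.598, 0.0636, 0.2071]
eef_rot: [1.0, 0.017, 0.001, 0.0]
contact_force: [-1.5, 0.1, -0.8]
finger_gap: 0.0003
finger_force: 0.6
free 143 [ 0.515 -0.018  0.221] [[0.506, -0.027, 0.217], [0.523, -0.01, 0.224]]
lock 305 [0.516 0.13  0.218] [[0.5, 0.122, 0.193], [0.529, 0.14, 0.223]]
side red 0 0 0
side free 0 0 0
```

```bash
python3 -m handwheel '[[[0,0,0],[0.003,0,0],0],[[0,0,0],[0.005,0,0],0],[[0,0,0],[0.005,0,0],0]]';python3 -m handwheel '[[[0,0,0],[0.002,0,0],0],[[0,0,0],[0.004,0,0],0],[[0,0,0],[0.004,0,0],0]]'
```

```text
time_s: 4.75
tool_pos: [0.6028, 0.0637, 0.2067]
eef_rot: [1.0, 0.017, 0.0, -0.0]
contact_force: [-2.1, -0.2, -0.3]
finger_gap: 0.0005
finger_force: 0.6
time_s: 5.12
tool_pos: [0.6054, 0.0639, 0.2064]
eef_rot: [1.0, 0.017, -0.002, 0.0]
contact_force: [-6.8, -0.9, 1.1]
finger_gap: 0.0004
finger_force: 3.4
```

```bash
python3 -m handwheel '[[[0,0,0],[0.002,0,0],0],[[0,0,0],[0.004,0,0],0],[[0,0,0],[0.004,0,0],0]]'
```

```text
time_s: 5.5
tool_pos: [0.6064, 0.0639, 0.2061]
eef_rot: [1.0, 0.017, -0.006, 0.0]
contact_force: [-17.8, -0.2, 6.0]
finger_gap: 0.0008
finger_force: 9.2
```

The force rose to 18 N at the expected end position, so the red lever is on its stop. I back off and line up with the free blue.

```bash
python3 -m handwheel '[[[0,0,0],[-0.05,0,0],0],[[0,0,0],[-0.11,0,0],0],[[0,0,0],[-0.165,0,0],0],[[0,0,0],[-0.165,0,0],0],[[0,0,0],[-0.165,0.04,0],0],[[0,0,0],[-0.165,0.079,0],0],[[0,0,0],[-0.165,0.079,0],0],[[0,0,0],[-0.165,0.079,0],0]]'; python3 m.py a2; python3 - <<'E'
from h import *
s=optics.snapshot('wrist');cv2.imwrite('pics/w2.png',s['frame'])
E
```

```text
time_s: 6.5
tool_pos: [0.4494, -0.0206, 0.2071]
eef_rot: [1.0, 0.017, 0.001, -0.0]
contact_force: [0.1, -0.5, 0.5]
finger_gap: 0.0006
finger_force: 0.0
red 32 [0.638 0.062 0.222] [[0.634, 0.054, 0.202], [0.654, 0.071, 0.224]]
free 214 [ 0.518 -0.015  0.22 ] [[0.506, -0.027, 0.197], [0.533, -0.008, 0.224]]
lock 244 [0.513 0.132 0.219] [[0.499, 0.123, 0.193], [0.531, 0.14, 0.223]]
side red 126 [0.636 0.064 0.216] [[0.62  0.053 0.185]
 [0.648 0.069 0.221]]
side free 257 [ 0.522 -0.01   0.205] [[ 0.509 -0.02   0.183]
 [ 0.534 -0.007  0.22 ]]
```

View pics/w2.png

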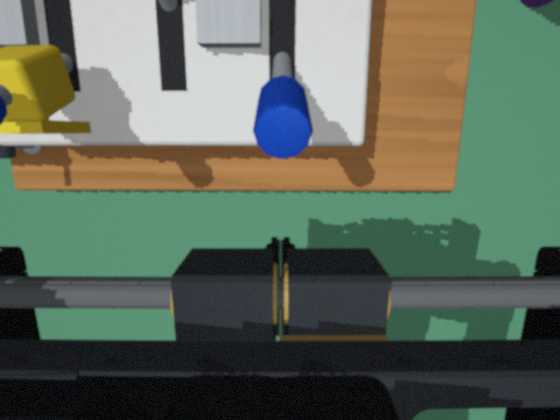

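The red lever is home (grip x≈0.636) and the comb tooth has slid left to about (228,20). The free blue's slot is open and its grip at (283,115) is dead ahead. Now I push it.

```bash
python3 -m handwheel '[[[0,0,0],[0.03,0,0],0],[[0,0,0],[0.05,0,0],0],[[0,0,0],[0.065,0,0],0],[[0,0,0],[0.08,0,0],0],[[0,0,0],[0.095,0,0],0],[[0,0,0],[0.11,0,0],0],[[0,0,0],[0.125,0,0],0],[[0,0,0],[0.138,0,0],0],[[0,0,0],[0.146,0,0],0],[[0,0,0],[0.15,0,0],0],[[0,0,0],[0.15,0,0],0]]'
```

```text
time_s: 8.02
tool_pos: [0.5984, -0.0154, 0.2064]
eef_rot: [1.0, 0.017, 0.0, -0.0]
contact_force: [-2.0, -0.6, -0.7]
finger_gap: 0.0002
finger_force: 0.7
```

```bash
for i in 1; do python3 -m handwheel '[[[0,0,0],[0.003,0,0],0],[[0,0,0],[0.006,0,0],0],[[0,0,0],[0.006,0,0],0]]'; done; python3 -m handwheel '[[[0,0,0],[0.002,0,0],0],[[0,0,0],[0.004,0,0],0],[[0,0,0],[0.004,0,0],0]]'
```

```text
time_s: 8.4
tool_pos: [0.6047, -0.0153, 0.2071]
eef_rot: [1.0, 0.017, 0.001, 0.0]
contact_force: [-1.7, 0.4, 0.3]
finger_gap: 0.0006
finger_force: 0.6
time_s: 8.78
tool_pos: [0.6077, -0.0152, 0.2065]
eef_rot: [1.0, 0.017, -0.001, 0.0]
contact_force: [-5.7, -0.8, 0.9]
finger_gap: 0.0007
finger_force: 2.5
```

```bash
python3 -m handwheel '[[[0,0,0],[0.002,0,0],0],[[0,0,0],[0.004,0,0],0],[[0,0,0],[0.004,0,0],0]]'; python3 -m handwheel '[[[0,0,0],[-0.05,0,0],0],[[0,0,0],[-0.11,0,0],0],[[0,0,0],[-0.165,0,0],0],[[0,0,0],[-0.165,0,-0.05],0],[[0,0,0],[-0.2,0,-0.1],0],[[0,0,0],[-0.2,0,-0.1],0],[[0,0,0],[-0.2,0,-0.1],0]]'; python3 m.py a3
```

```text
time_s: 9.15
tool_pos: [0.6087, -0.0151, 0.2062]
eef_rot: [1.0, 0.017, -0.005, 0.0]
contact_force: [-16.4, -1.7, 6.6]
finger_gap: 0.0005
finger_force: 8.5
time_s: 10.02
tool_pos: [0.413, -0.0219, 0.3071]
eef_rot: [1.0, 0.017, 0.001, 0.0]
contact_force: [-0.6, 0.5, 0.0]
finger_gap: 0.0004
finger_force: 0.0
red 22 [0.641 0.061 0.22 ] [[0.634, 0.054, 0.15], [0.66, 0.078, 0.225]]
free 149 [ 0.644 -0.014  0.22 ] [[0.635, -0.023, 0.216], [0.653, -0.005, 0.223]]
lock 246 [0.513 0.132 0.219] [[0.5, 0.122, 0.191], [0.531, 0.14, 0.223]]
side red 73 [0.639 0.062 0.218] [[0.622 0.053 0.188]
 [0.649 0.069 0.221]]
side free 263 [ 0.635 -0.007  0.204] [[ 0.623 -0.018  0.182]
 [ 0.647 -0.003  0.22 ]]
```

View pics/a3s.png

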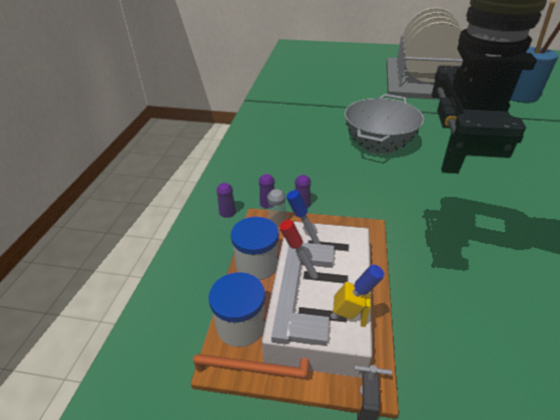

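The red lever at (291,235) and the free blue at (298,205) are both thrown back. The clipped blue at (370,280) hasn't moved, the shaker still stands at (277,200), and the arm is clear.

```bash
python3 -c "
from station import workorder; print(workorder.close_job())"
```

```text
the job is handed in; nothing more can be done
None
```

The job is handed in: I threw the red lever and then the unclipped blue lever fully back to their stops, didn't touch the clipped lever or the salt shaker, and finished at about 10 s of the 42 s allowed.

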